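Move a push-fit stop end to the other air outlet

TASK

The sherd-cleaning air bench has a grey push-fit stop end with an orange release ring locked on the blue outlet's steel tube. Squeeze the ring in towards the stop end's body and keep it squeezed while you draw the stop end off, then push it fully home on the yellow outlet's tube and let go, so that the ring springs back out and the stop end is locked there. Work gently: never tug on or push against either outlet with more than about 25 N, and leave the jar and the loose sherds where they are.

Things in the scene. Friction and masses are not known exactly. Their poses are not given: they have to be found in the camera images.
- stop_end: Grey round push-fit stop end (blind cap), 120 g, 48 mm long. Origin on its axis at the bottom of its bore; x runs along the bore out of the mouth (to the outlet block when fitted). Body 40 mm across, x = -3 to 30 mm; flat end plate 56 mm across, x = -8 to -3 mm. Bore 18 mm across: 1 mm play all round on the tube. Slides off or on along the tube's axis, 40 mm.
- release_ring (a joint): Travel of the release ring into the stop end (m): 0 out, teeth closed in the tube's groove; 0.005 fully in, teeth open (from 0.0035). Spring 5.6 N at 0, 9.6 N at 0.005; springs back when let go. Closed teeth hold against any pull. They can close only with the tube's end within 1.5 mm of the bore's bottom; else they ride on it and the ring stays about 3 mm in.
- ring_face (a point): On the stop end's axis, in the outer face of the ring at rest, 40 mm along x from the stop end's origin. Ring: flat orange disc 56 mm across, 5 mm thick, 22 mm hole. Ring face and end plate face are 48 mm apart, 43 with the ring in; on a tube both can be pinched from above along x, 10 to 28 mm above the axis; if the end plate is met first, the squeeze bears on the tube.
- blue_port (a point): Outlet where the stop end starts: point on the tube's axis in the front face of the blue head block, 110 mm above the table. Rigid steel tube 16 mm across along the point's -x, level, reaching 88 mm from the face; a 26 mm brass nut takes the first 7 mm. Groove 10 mm across, 8 to 18 mm from the free end; 3 mm chamfer at the end (11 mm across).
- yellow_port (a point): The same point and axes on the yellow outlet, whose tube is bare: same tube, groove and height, but cut to an unmeasured length, its end 83 to 93 mm from the face, so being home must be felt.
- blue_post: Fixed post of the blue outlet: base plate 90 x 80 mm, column, blue head block 46 mm wide and 44 mm high with a small lever on top, 141 mm high in all. Origin on the table, 20 mm behind the block's front face; the tube points along -x.
- yellow_post: Fixed post of the yellow outlet, the same as the blue one; it carries the yellow outlet's tube.
- loose_jar: Clear sample jar with orange screw cap, 45 mm across, 64 mm high, standing between the posts; leave it alone. Origin at the centre of its underside.
- loose_sherd_held: Loose pale grey-green sherd, 51 x 56 x 12 mm, on the table in front of the posts; leave it alone.
- loose_sherd_grey: Loose dark grey sherd, 55 x 88 x 16 mm, on the table front right; leave it alone.
There are look-alikes about, which are no part of the job. What is meant by the stop_end is not green, and is the smaller of those in its own colour.

How it is judged:
By the outcome, as a careful person would: the job done as asked, in the order asked, and still so for the second after the job is handed in, with the robot touching nothing.
It also fails if it takes over 51 s, if anything falls off the work surface, if the arm or the gripper's body presses on something with over 40 N, if the wrist force passes 120 N, or if a joint passes its speed limit or range.

ROBOT

A 6-joint arm with a two-finger parallel gripper is mounted at the origin on a cart in front of the work surface, level with it; the furniture and walls round the work are solid. World frame = base frame: x ahead of the robot, y to its left, z up, the work surface at z = 0. Lengths are in mm, angles in degrees, forces in N, time in s.
With the tool pointing down it reaches from about 300 to 850 mm from the base axis. Payload 4.2 kg.
Tool frame: the origin (TCP) lies midway between the tips of the shut fingers; the grasp point (between the pads) lies 19 mm behind it (env.grasp_offset is the distance from the TCP to the grasp point, in mm); z points along the fingers, y is the line along which they close (so a half turn about z gives the same grasp; the last joint's range is limited). The gripper opens to 91 mm and grips with 3 to 60 N. Pads are 32 mm wide; open, the fingers measure 118 mm over their backs; the gripper's body (76 mm by 178 mm) begins 60 mm behind the grasp point.
Start: joints at [-74.714, 18.312, 89.639, -0, 72.044, -1.146], TCP at [162.661, -551.529, 213.976] pointing down, gripper open.
Joint ranges: [-177.97, 177.97], [-48.28, 115.42], [12.27, 149.76], [-77.06, 257.06], [2.81, 150.46], [-146.56, 146.56]. Speed limits (degrees/s): [147.25, 147.25, 180, 180, 180, 180].

INTERFACE

Orientations are given as [roll, pitch, yaw] about the fixed x, y, z axes, in that order (R = Rz(yaw) Ry(pitch) Rx(roll)).
In Python, from workcell import env, optics gives the robot as it stands. The module is installed in compiled form; this text tells all that it offers.
- The arm moves only by the tool send_rows, never from a script. Its argument "targets" is a list that holds one entry, the list of rows, each a list of 7 numbers: the turn, a rotation vector about the world's x, y, z scaled (see below), then the shift along the world's x, y, z scaled (see below), then the closure, from -1 (fully open) to 1 (shut). In form: [[[rx, ry, rz, x, y, z, gripper], ...]]. A call has 1 to 12 rows; each row shifts and turns the commanded pose from where the row before left it; what a row does not reach is not made up. The controller multiplies each number of a shift by 0.2 m and each number of a turn by pi/2 rad. A row lasts 1/10 s, in which the tool goes at most 50 mm and 8.59 degrees, less where a joint would pass 70% of its speed; a pose out of reach is approached as far as the arm can. A call with a number of a shift or a turn outside -1 to 1 is refused whole. A call with a gripper value outside its range is refused whole. The fingers move at their own pace and stop on an object; "grip_force" is the grip in N (left out, the last holds). Time passes only in rows, so rows that do not move let the fingers close. It gives the time, the measured TCP pose, the force, the opening and the grip force at its end, in the units of the state.
- env.state(): the state, without advancing time (a new reading comes with each control period).
- optics.grab_frame(name): name is "scene" or "top"; returns (picture, depth): 480x640x3 uint8, red, green, blue; 480x640 float32, mm along the optical axis (not along the pixel's ray), 0 where there is no reading.
- optics.camera_info(name): a dict with "camera_matrix" (3x3 intrinsics, pixels), "R" (3x3) and "t" (3): a world point X has camera coordinates R X + t. Camera axes: x right, y down, z forward; pixel columns grow to the right and rows downward; lengths in mm; the calibration is good to about 2 mm. A picture is of the moment at which its call begins. camera_info takes no time and is no camera call.
- env.job_done(): hands the job in; it is judged then, once.
Trained networks look in the newest picture that a camera, given by its name, has taken for a name from the list of things; names that differ only in an ending like _2 or _b are one class to them, and where a whole thing is asked for, a point or a joint stands for the part that bears it (a point fixed in the world has none). Each returns a list of dicts, best first, with "conf" (0 to 1); they miss things now and then, are a little off and sometimes report something else, mostly with a low value. They report only what shows in the picture. A call takes as long as a camera call. They do not tell look-alikes from the thing itself.
- optics.silhouettes(camera, name): "mask" (480x640 bool, what is visible of it) and "at" ([column, row] in pixels, amid what is visible of it).
- optics.place_of(camera, name): "at" ([column, row] in pixels: a listed point, or the origin of a listed thing).
The state is a dict: "time_s": time; "qpos": joint angles; "qvel": joint speeds; "effort": joint torques, N m; "ee_pos": TCP position; "ee_rot": TCP orientation; "force": force on the tool from outside, world axes, zero at the start; "torque": the same for the moment, N m; "gripper_width": finger opening in mm; "gripper_force": force on a finger pad.
Only numpy, scipy, OpenCV 4.12 (cv2) and the standard library are available. Lean on these libraries where they do the work, as an engineer would, in place of code of your own. Each camera call takes 0.05 s, during which the arm holds its last target. There are 200 camera calls.

## Working session

There is one attempt and no reset: what is moved stays moved. The work goes in short steps, Python scripts to look and compute and a tool call to move; the robot and the scene stay as the last step left them, time stands still between calls to the robot, and variables do not carry over. Pictures are saved under pics/ and viewed, at most 10 in all, crops included, and the job is handed in when it is done.

Besides the shell and the picture viewer there is one more tool, called after ">>>" as name([rows], argument=value, ...), one row to a line, values as JSON. send_rows: Moves the arm, as the interface text tells. Its arguments: {"type":"object","properties":{"targets":{"type":"array"},"grip_force":{"type":"number"}},"required":["targets"]}

```bash
mkdir -p pics; cat > h.py <<'E'
import numpy as np, cv2
from workcell import env, optics
def back(cam,u,v,d):
    c=optics.camera_info(cam);K=np.array(c["camera_matrix"]);R=np.array(c["R"]);t=np.array(c["t"]).ravel()
    p=np.linalg.inv(K)@np.array([u,v,1.0])*d
    return R.T@(p-t)
def onz(cam,u,v,z):
    c=optics.camera_info(cam);K=np.array(c["camera_matrix"]);R=np.array(c["R"]);t=np.array(c["t"]).ravel()
    r=R.T@np.linalg.inv(K)@np.array([u,v,1.0]);o=-R.T@t
    return o+r*(z-o[2])/r[2]
E
python3 - <<'E'
from h import *
np.set_printoptions(precision=1,suppress=True)
for c in ("scene","top"):
    p,d=optics.grab_frame(c); cv2.imwrite(f"pics/{c}0.png",p[:,:,::-1]); np.save(c+"0.npy",d)
    for n,z in (("stop_end",110),("ring_face",110),("blue_port",110),("yellow_port",110),("blue_post",0),("yellow_post",0)):
        for r in optics.place_of(c,n)[:4]:
            u,v=r["at"]; print(c,n,round(r["conf"],2),np.array([u,v]),onz(c,u,v,z))
print(env.state())
E
```

```text
scene stop_end 0.88 [305.2 224.8] [541.9 -57.2 110. ]
scene stop_end 0.81 [434.1 352.4] [ 591.3 -343.1  110. ]
scene stop_end 0.69 [311.4 248.2] [ 528.4 -105.9  110. ]
scene stop_end 0.48 [302.5 348.4] [ 438.3 -256.6  110. ]
scene ring_face 0.93 [420.8 328.9] [ 596.3 -304.9  110. ]
scene ring_face 0.9 [302.  203.1] [559.2 -10.6 110. ]
scene ring_face 0.78 [339.6 239.4] [ 576.1 -110.3  110. ]
scene blue_port 0.64 [365.7 231.2] [ 621.6 -114.3  110. ]
scene yellow_port 0.56 [306.2 132.4] [650.6 156.4 110. ]
scene blue_post 0.87 [369.3 269.4] [ 637.7 -113.6    0. ]
scene yellow_post 0.58 [316.2 171.1] [673. 159.   0.]
top stop_end 0.93 [446.2 212.4] [ 614.7 -281.   110. ]
top stop_end 0.6 [336.7 259.2] [ 538.1 -103.9  110. ]
top stop_end 0.59 [268.4 247.5] [556.2   3.7 110. ]
top ring_face 0.93 [423.9 210.4] [ 617.7 -245.   110. ]
top ring_face 0.89 [239.2 232.9] [579.2  50.2 110. ]
top ring_face 0.61 [336.2 238.7] [ 570.8 -103.3  110. ]
top blue_port 0.81 [340.8 208. ] [ 620.7 -111.   110. ]
top blue_port 0.44 [334.1 241.7] [ 565.9 -100.   110. ]
top yellow_port 0.92 [171.5 189.7] [648.8 160.1 110. ]
top blue_post 0.68 [337.1 208.1] [ 645.3 -112.3    0. ]
top yellow_post 0.75 [189.8 192.4] [672.6 155.    0. ]
{'time_s': 0.7, 'qpos': array([-74.7,  18.3,  89.6,  -0. ,  72. ,  -1.1]), 'qvel': array([ 0. , -0. , -0. , -0.1, -0.1,  0. ]), 'effort': array([ -0. , -41.2, -23.2,   0.1,   0. ,  -0. ]), 'ee_pos': array([ 162.7, -551.5,  214. ]), 'ee_rot': array([180. ,   0. ,  16.4]), 'force': array([-0.5, -0.7, -0.4]), 'torque': array([-0., -0., -0.]), 'gripper_force': 0.0, 'gripper_width': 91.1347230390642}
```

View pics/scene0.png

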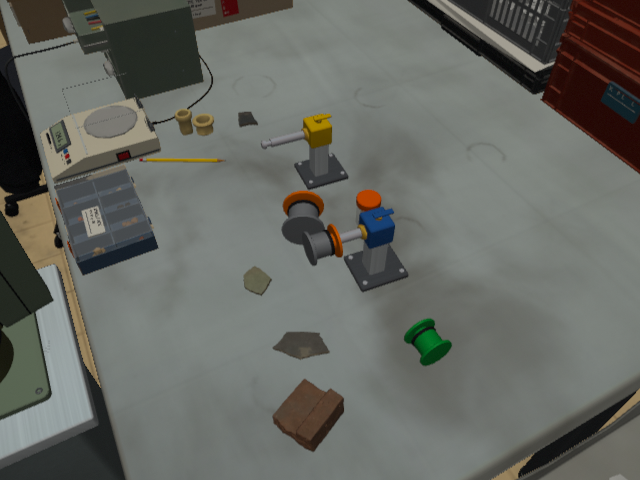

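View pics/top0.png

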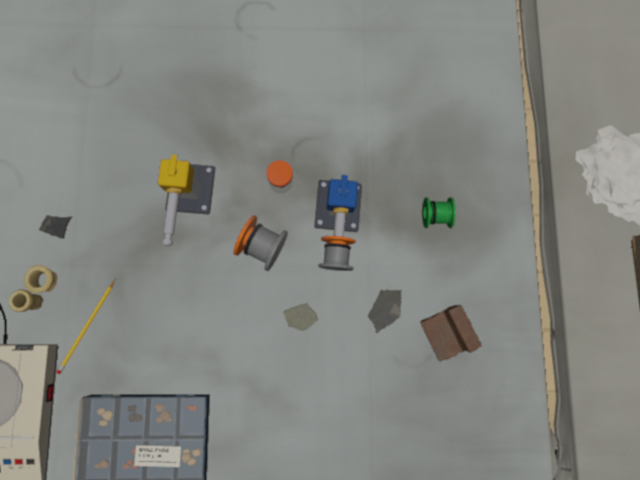

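The scene picture shows the grey stop end on the blue tube, at about (322,243) in scene and (337,255) in top. The bare yellow tube has its end at (168,240) in top. The larger grey look-alike at (262,243) and the green one are both on the table. Next I'll fit the tube axes from the depth.

```bash
python3 - <<'E'
from h import *
np.set_printoptions(precision=1,suppress=True)
for cam in ("top","scene"):
    d=np.load(cam+"0.npy"); c=optics.camera_info(cam);K=np.array(c["camera_matrix"]);R=np.array(c["R"]);t=np.array(c["t"]).ravel()
    print(cam,"campos",-R.T@t,"f",K[0,0])
    v,u=np.mgrid[:480,:640]; r=np.stack([u,v,np.ones_like(u)],-1)@np.linalg.inv(K).T
    P=(r*d[...,None]-t)@R; P[d==0]=np.nan
    np.save(cam+"P.npy",P)
    for n,x0,x1,y0,y1,z0,z1 in (("ytube",555,640,130,190,106,122),("yhead",620,720,120,200,121,133),("btube",592,606,-140,-80,106,124),("bstop",500,600,-150,-70,85,145),("bhead",610,690,-160,-80,120,134)):
        m=(P[...,0]>x0)&(P[...,0]<x1)&(P[...,1]>y0)&(P[...,1]<y1)&(P[...,2]>z0)&(P[...,2]<z1)
        q=P[m]; 
        if len(q)<4: print(n,len(q));continue
        print(n,len(q),"min",q.min(0),"max",q.max(0),"mean",q.mean(0))
        vx=cv2.fitLine(q[:,:2].astype(np.float32),cv2.DIST_HUBER,0,.01,.01).ravel(); print("  line",vx[:2],vx[2:],np.degrees(np.arctan(vx[1]/vx[0])))
        if n in("bstop","ytube"):
            for a in range(x0,x1,5):
                s=q[(q[:,0]>=a)&(q[:,0]<a+5)]
                if len(s): print("   ",a,len(s),s[:,1].min(),s[:,1].max(),s[:,2].max())
E
```

```text
top campos [435.2 -50.6 932.6] f 526.2219195098412
ytube 510 min [558.9 149.  106.7] max [640.  170.9 119.7] mean [600.6 158.6 114.7]
  line [ 1.  -0.1] [599.8 158.3] -5.1413064
    555 8 157.87370947334725 166.34951750054148 116.78019882409265
    560 34 154.603065563508 170.91742951193328 119.13652882645816
    565 23 154.95464646353867 170.381699140944 119.34128224598696
    570 21 157.53356749600877 165.76882571359482 115.14113003893195
    575 33 153.9389618917185 170.28185497852817 119.48721568929072
    580 32 154.02068043118265 167.85290269067687 119.39902044794556
    585 33 152.8513458052232 167.903109740264 117.5446449722234
    590 32 153.08627015735405 168.58042091097704 119.66860330493859
    595 34 152.62115783702995 166.41128372140486 119.12435450111099
    600 34 151.53891116961313 167.09737420910878 119.55564200759534
    605 30 151.38168828160525 165.60617324612957 119.16121204512129
    610 34 150.61101923717143 166.37837663964555 118.61195231962066
    615 31 150.82832206928467 164.99181660063272 119.37899948208455
    620 32 150.65249332788505 165.27433543050103
[... 4159 characters left out ...]
03639988048965
    560 124 -135.43083463750244 -100.37362694717439 134.4638837221268
    565 139 -135.17909469190585 -81.5816618099862 137.28695592580627
    570 3 -96.85006995820417 -84.85603811172838 133.24412065760498
    575 26 -116.607048442447 -104.20816486041781 118.33115942681506
    580 30 -118.12725468125723 -103.62422604783904 118.00572149512494
    585 32 -118.73918960916563 -104.1669137015523 118.25182121777112
    590 27 -117.95871505587976 -105.5464421075824 117.73837621706357
    595 34 -119.2493182613509 -104.39531465909103 119.33205241165025
bhead 626 min [ 610.9 -139.4  120. ] max [662.  -91.5 133.8] mean [ 635.2 -119.8  129.1]
  line [ 0.6 -0.8] [ 634.7 -119.9] -55.719856
```

```bash
python3 - <<'E'
from h import *
np.set_printoptions(precision=2,suppress=True)
for cam in ("top","scene"):
    P=np.load(cam+"P.npy")
    def sel(x0,x1,y0,y1,z0,z1):
        return P[(P[...,0]>x0)&(P[...,0]<x1)&(P[...,1]>y0)&(P[...,1]<y1)&(P[...,2]>z0)&(P[...,2]<z1)]
    for n,b in (("plate",(510,535,-150,-70,132,142)),("ring",(550,580,-150,-70,132,142))):
        q=sel(*b); a=np.radians(-5.2); s=q[:,0]*np.cos(a)+q[:,1]*np.sin(a)
        print(cam,n,len(q),"mean",q.mean(0),"along-axis pct",np.percentile(s,[5,50,95]),"z",q[:,2].max(), "ends y",q[:,1].min(),q[:,1].max())
    for n,b in (("yhead",(630,720,120,185,129,134)),("bhead",(600,690,-145,-80,129,134))):
        q=sel(*b); r=cv2.minAreaRect(q[:,:2].astype(np.float32)); print(cam,n,len(q),r)
    for n,b in (("ytube",(575,638,130,190,114,122)),("btube",(574,605,-140,-80,114,122)),("bbody",(530,560,-140,-80,126,132))):
        q=sel(*b); l=np.polyfit(q[:,0],q[:,1],1); print(cam,n,len(q),q.mean(0),"deg",np.degrees(np.arctan(l[0])))
    q=sel(550,566,140,185,100,122); print("yend x min",np.sort(q[:,0])[:5])
E
```

```text
top plate 52 mean [ 525.96 -102.13  134.64] along-axis pct [530.93 532.83 535.54] z 138.2818511762136 ends y -115.09733886772256 -89.07865740085225
top ring 52 mean [ 568.65 -105.92  134.57] along-axis pct [573.97 575.69 578.25] z 138.3063885831113 ends y -120.1155875513783 -92.16775172221814
top yhead 551 ((670.7966918945312, 153.5750274658203), (46.168357849121094, 42.696876525878906), 84.6655502319336)
top bhead 577 ((640.575439453125, -112.3406982421875), (44.64512634277344, 43.310997009277344), 84.35037231445312)
top ytube 276 [606.69 159.06 116.34] deg -4.203786819250152
top btube 141 [ 590.17 -107.47  116.2 ] deg -4.154747532676132
top bbody 202 [ 546.11 -103.8   127.69] deg -5.509271275729699
yend x min [558.93 559.42 559.52 559.78 559.83]
scene plate 46 mean [ 524.64 -105.18  134.48] along-axis pct [529.98 531.87 534.29] z 137.2138355720894 ends y -118.05647722822734 -92.99003924565906
scene ring 44 mean [ 567.   -109.55  134.27] along-axis pct [572.62 574.85 577.39] z 137.28695592580627 ends y -121.77301084038353 -94.77806789728884
scene yhead 227 ((670.7550048828125, 150.62684631347656), (45.75883865356445, 41.69627380371094), 85.07294464111328)
scene bhead 436 ((639.4187622070312, -115.0364761352539), (45.440914154052734, 43.105106353759766), 84.3221435546875)
scene ytube 126 [606.52 155.43 115.97] deg -4.5916205410313005
scene btube 98 [ 589.85 -111.3   116.26] deg -4.15965020262776
scene bbody 146 [ 545.74 -106.62  127.6 ] deg -7.53909090187819
yend x min [558.57 558.81 559.13 559.36 559.61]
```

>>> send_rows([
  [[0,0,0.085,0.18,0.1,0,-1],[0,0,0.085,0.2,0.1,0,-1],[0,0,0.085,0.2,0.12,0,-1],[0,0,0.085,0.2,0.14,0,-1],[0,0,0.085,0.2,0.16,0,-1],[0,0,0.085,0.2,0.16,0,-1],[0,0,0.085,0.15,0.2,0,-1],[0,0,0.085,0.15,0.2,0,-1],[0,0,0.08,0.15,0.2,0,-1],[0,0,0,0.1,0.2,0,-1],[0,0,0,0.1,0.2,0,-1],[0,0,0,0.07,0.2,0,-1]],
])

```text
time_s: 1.9
ee_pos: [541.9, -155.2, 214.0]
ee_rot: [180.0, 0.0, 84.9]
force: [0.2, 0.3, -0.2]
gripper_width: 90.8
gripper_force: 0.0
```

>>> send_rows([
  [[0,0,0,0.017,0.15,0,-1],[0,0,0,0,0.1,-0.1,-1],[0,0,0,0,0,-0.18,-1],[0,0,0,0,0,-0.13,-1],[0,0,0,0,0,-0.05,-1],[0,0,0,0,0,0,-1]],
], grip_force=20)

```text
time_s: 2.5
ee_pos: [543.4, -106.9, 120.9]
ee_rot: [-179.8, -0.0, 84.8]
force: [0.4, 0.1, 0.6]
gripper_width: 91.1
gripper_force: 0.0
```

```bash
python3 - <<'E'
from h import *
p,d=optics.grab_frame("scene"); cv2.imwrite("pics/s1.png",cv2.resize(p[170:310,230:430,::-1],None,fx=4,fy=4,interpolation=cv2.INTER_CUBIC))
s=env.state();print(s["ee_pos"],s["ee_rot"],s["force"],s["time_s"])
E
```

```text
[ 544.44766009 -107.25860724  122.23454367] [1.79990140e+02 5.56668665e-04 8.48183674e+01] [ 0.19907166 -0.35788265  0.58978888] 2.55
```

View pics/s1.png

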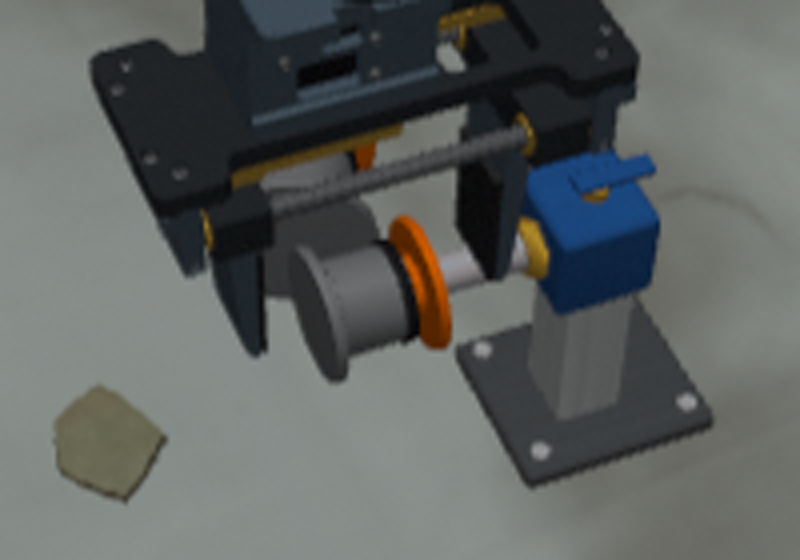

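The fingers straddle both discs: the plate is at about (320,310) in the crop, the ring at (425,280), and the ring-side finger sits above the tube. I'll close gently.

>>> send_rows([
  [[0,0,0,0,0.006,0,-0.5],[0,0,0,0,0,0,-0.2],[0,0,0,0,0,0,-0.1],[0,0,0,0,0,0,-0.08],[0,0,0,0,0,0,-0.08]],
], grip_force=18)

```text
time_s: 3.05
ee_pos: [544.3, -105.9, 122.3]
ee_rot: [180.0, 0.0, 84.8]
force: [0.3, 0.8, -0.1]
gripper_width: 54.3
gripper_force: 0.0
```

>>> send_rows([
  [[0,0,0,0,0,0,-0.03],[0,0,0,0,0,0,-0.03]],
])

```text
time_s: 3.25
ee_pos: [544.9, -106.0, 122.4]
ee_rot: [179.9, 0.0, 84.8]
force: [0.9, -0.2, 1.4]
gripper_width: 46.7
gripper_force: 5.8
```

>>> send_rows([
  [[0,0,0,0,0,0,0.02],[0,0,0,0,0,0,0.05],[0,0,0,0,0,0,0.1]],
], grip_force=18)

```text
time_s: 3.55
ee_pos: [544.0, -105.9, 122.2]
ee_rot: [-180.0, 0.0, 84.8]
force: [-0.3, 0.5, 3.2]
gripper_width: 42.9
gripper_force: 18.0
```

>>> send_rows([
  [[0,0,0,0,0,0,0.2],[0,0,0,-0.01,0.0009,0,0.2],[0,0,0,-0.015,0.0014,0,0.2],[0,0,0,0,0,0,0.2]],
], grip_force=28)

```text
time_s: 3.95
ee_pos: [538.6, -105.4, 122.1]
ee_rot: [-180.0, 0.0, 84.8]
force: [-0.9, 0.1, 4.8]
gripper_width: 42.4
gripper_force: 28.0
```

>>> send_rows([
  [[0,0,0,-0.025,0.0023,0.003,0.2],[0,0,0,-0.025,0.0023,0,0.2],[0,0,0,0,0,0,0.2]],
])

```text
time_s: 4.25
ee_pos: [527.8, -104.3, 122.3]
ee_rot: [-179.9, -0.0, 84.8]
force: [-0.1, -0.4, 1.7]
gripper_width: 42.7
gripper_force: 28.0
```

>>> send_rows([
  [[0,0,0,-0.04,0.0036,0,0.2],[0,0,0,-0.04,0.0036,0,0.2],[0,0,0,-0.05,0.0045,0,0.2],[0,0,0,-0.07,0.0063,0,0.2],[0,0,0,-0.07,0.0063,0,0.2],[0,0,0,0,0,0,0.2]],
])

```text
time_s: 4.85
ee_pos: [472.4, -99.2, 122.3]
ee_rot: [-179.8, -0.0, 84.8]
force: [0.2, 0.9, -1.0]
gripper_width: 42.4
gripper_force: 28.0
```

```bash
python3 - <<'E'
from h import *
np.set_printoptions(precision=1,suppress=True)
s=env.state();print(s["ee_pos"],s["ee_rot"],s["force"],s["torque"])
p,d=optics.grab_frame("scene"); cv2.imwrite("pics/s2.png",cv2.resize(p[170:310,230:430,::-1],None,fx=4,fy=4,interpolation=cv2.INTER_CUBIC))
E
```

```text
[472.4 -99.2 122.3] [-179.8   -0.    84.8] [ 0.2  0.9 -1. ] [ 0.  -0.1 -0. ]
```

View pics/s2.png

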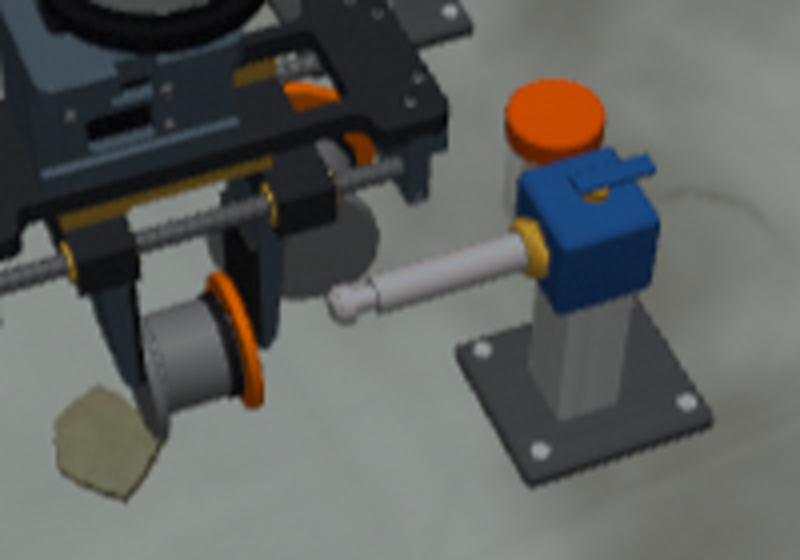

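The stop end is off the blue tube with its ring in at crop (235,340), and the bare tube end shows at (350,300). Moving over to the yellow axis.

>>> send_rows([
  [[0,0,0,0,0.1,0,0.2],[0,0,0,0,0.165,0,0.2],[0,0,0,0.022,0.165,0,0.2],[0,0,0,0.022,0.165,0,0.2],[0,0,0,0.022,0.165,0,0.2],[0,0,0,0.022,0.165,0,0.2],[0,0,0,0.022,0.165,0,0.2],[0,0,0,0.022,0.165,0,0.2],[0,0,0,0.022,0.0715,0,0.2],[0,0,0,0,0,0,0.2],[0,0,0,0,0,0,0.2]],
])

```text
time_s: 6.0
ee_pos: [505.9, 165.1, 122.3]
ee_rot: [-180.0, 0.1, 84.9]
force: [-0.4, -0.4, -1.2]
gripper_width: 42.7
gripper_force: 28.0
```

```bash
python3 - <<'E'
from h import *
np.set_printoptions(precision=1,suppress=True)
s=env.state();print(s["ee_pos"],s["ee_rot"],s["force"],s["torque"])
p,d=optics.grab_frame("scene"); cv2.imwrite("pics/s3.png",cv2.resize(p[80:220,200:400,::-1],None,fx=4,fy=4,interpolation=cv2.INTER_CUBIC))
E
```

```text
[505.9 165.1 122.3] [-180.     0.1   84.9] [-0.4 -0.4 -1.2] [-0.1 -0.1 -0. ]
```

View pics/s3.png

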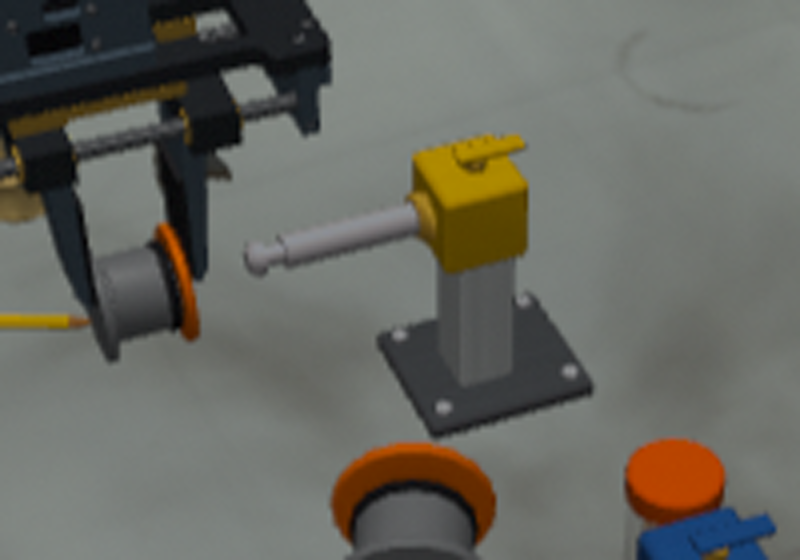

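The stop end is lined up with the yellow tube: ring at crop (178,280), tube end at (255,258), clear air between them. I'll advance to near contact, then go slowly.

>>> send_rows([
  [[0,0,0,0.04,0.0,0,0.2],[0,0,0,0.04,-0.0036,0,0.2],[0,0,0,0.03,-0.0027,0,0.2],[0,0,0,0,0,0,0.2]],
])

```text
time_s: 6.45
ee_pos: [529.3, 163.9, 122.6]
ee_rot: [179.9, -0.0, 84.8]
force: [-0.2, 0.7, -1.2]
gripper_width: 43.0
gripper_force: 28.0
```

>>> send_rows([
  [[0,0,0,0.015,-0.0014,0,0.2],[0,0,0,0.015,-0.0014,0,0.2],[0,0,0,0,0,0,0.2]],
])

```text
time_s: 6.75
ee_pos: [534.3, 163.9, 122.6]
ee_rot: [180.0, -0.0, 84.8]
force: [-0.7, 0.0, -1.4]
gripper_width: 42.4
gripper_force: 28.0
```

>>> send_rows([
  [[0,0,0,0.015,-0.0014,0,0.2],[0,0,0,0.015,-0.0014,0,0.2],[0,0,0,0,0,0,0.2]],
])

```text
time_s: 7.05
ee_pos: [540.4, 163.3, 122.6]
ee_rot: [180.0, -0.0, 84.8]
force: [0.5, 0.5, -1.2]
gripper_width: 42.7
gripper_force: 28.0
```

>>> send_rows([
  [[0,0,0,0.012,-0.002,0,0.2],[0,0,0,0.012,-0.0015,0,0.2],[0,0,0,0,0,0,0.2]],
])

```text
time_s: 7.35
ee_pos: [545.1, 162.6, 122.6]
ee_rot: [180.0, -0.0, 84.8]
force: [-0.6, -0.6, -1.2]
gripper_width: 42.2
gripper_force: 28.0
```

>>> send_rows([
  [[0,0,0,0.012,-0.0011,0,0.2],[0,0,0,0.012,-0.0011,0,0.2],[0,0,0,0,0,0,0.2]],
])

```text
time_s: 7.65
ee_pos: [549.9, 162.1, 122.6]
ee_rot: [180.0, -0.0, 84.8]
force: [0.7, 1.0, -1.1]
gripper_width: 42.2
gripper_force: 28.0
```

>>> send_rows([
  [[0,0,0,0.012,-0.0011,0,0.2],[0,0,0,0.012,-0.0011,0,0.2],[0,0,0,0,0,0,0.2]],
])

```text
time_s: 7.95
ee_pos: [554.8, 161.7, 122.6]
ee_rot: [180.0, -0.0, 84.8]
force: [0.3, -1.3, -1.4]
gripper_width: 42.2
gripper_force: 28.0
```

>>> send_rows([
  [[0,0,0,0.012,-0.0011,0,0.2],[0,0,0,0.012,-0.0011,0,0.2],[0,0,0,0.012,-0.0011,0,0.2],[0,0,0,0,0,0,0.2]],
])

```text
time_s: 8.35
ee_pos: [562.0, 161.0, 122.6]
ee_rot: [180.0, -0.0, 84.8]
force: [-0.5, -0.0, -2.0]
gripper_width: 42.3
gripper_force: 28.0
```

>>> send_rows([
  [[0,0,0,0.007,-0.0006,0,0.2],[0,0,0,0.007,-0.0006,0,0.2],[0,0,0,0,0,0,0.2]],
])

```text
time_s: 8.65
ee_pos: [564.5, 160.8, 122.6]
ee_rot: [180.0, -0.0, 84.8]
force: [-0.2, 0.0, -1.9]
gripper_width: 42.6
gripper_force: 28.0
```

>>> send_rows([
  [[0,0,0,0.007,-0.0006,0,0.2],[0,0,0,0.007,-0.0006,0,0.2],[0,0,0,0,0,0,0.2]],
])

```text
time_s: 8.95
ee_pos: [567.4, 160.6, 122.6]
ee_rot: [180.0, -0.0, 84.8]
force: [0.5, -0.8, -1.3]
gripper_width: 42.4
gripper_force: 28.0
```

>>> send_rows([
  [[0,0,0,0.005,-0.0005,0,0.2],[0,0,0,0.005,-0.0005,0,0.2],[0,0,0,0,0,0,0.2]],
])

```text
time_s: 9.25
ee_pos: [569.3, 160.4, 122.6]
ee_rot: [180.0, -0.0, 84.8]
force: [-0.0, 0.1, -1.5]
gripper_width: 42.5
gripper_force: 28.0
```

>>> send_rows([
  [[0,0,0,0.005,-0.0005,0,0.2],[0,0,0,0,0,0,0.2]],
])

```text
time_s: 9.45
ee_pos: [570.3, 160.3, 122.6]
ee_rot: [180.0, -0.0, 84.8]
force: [0.7, -0.4, -0.6]
gripper_width: 42.7
gripper_force: 28.0
```

>>> send_rows([
  [[0,0,0,0.005,-0.0005,0,0.2],[0,0,0,0,0,0,0.2]],
])

```text
time_s: 9.65
ee_pos: [571.3, 160.2, 122.6]
ee_rot: [180.0, -0.0, 84.8]
force: [0.0, -0.1, -0.8]
gripper_width: 42.8
gripper_force: 28.0
```

>>> send_rows([
  [[0,0,0,0.005,-0.0005,0,0.2],[0,0,0,0,0,0,0.2]],
])

```text
time_s: 9.85
ee_pos: [572.3, 160.1, 122.6]
ee_rot: [180.0, -0.0, 84.8]
force: [-0.8, 0.1, -1.4]
gripper_width: 43.1
gripper_force: 28.0
```

>>> send_rows([
  [[0,0,0,0.004,-0.0004,0,0.2],[0,0,0,0,0,0,0.2]],
])

```text
time_s: 10.05
ee_pos: [572.6, 160.0, 122.5]
ee_rot: [-180.0, 0.0, 84.8]
force: [-0.7, 0.3, -0.9]
gripper_width: 42.6
gripper_force: 28.0
```

>>> send_rows([
  [[0,0,0,0.004,-0.0004,0,0.2],[0,0,0,0,0,0,0.2]],
])

```text
time_s: 10.25
ee_pos: [572.7, 160.0, 122.4]
ee_rot: [-179.9, 0.0, 84.8]
force: [-3.8, 1.2, 0.4]
gripper_width: 42.7
gripper_force: 28.0
```

>>> send_rows([
  [[0,0,0,0.003,-0.0003,0,0.2],[0,0,0,0,0,0,0.2]],
])

```text
time_s: 10.45
ee_pos: [572.8, 160.0, 122.4]
ee_rot: [-179.8, 0.0, 84.8]
force: [-5.6, 0.2, 0.7]
gripper_width: 42.6
gripper_force: 28.0
```

>>> send_rows([
  [[0,0,0,0.005,-0.0004,0,0.2],[0,0,0,0,0,0,0.2]],
])

```text
time_s: 10.65
ee_pos: [572.8, 159.9, 122.4]
ee_rot: [-179.7, 0.0, 84.8]
force: [-7.7, 1.4, 2.3]
gripper_width: 42.5
gripper_force: 28.0
```

>>> send_rows([
  [[0,0,0,0.004,-0.0004,0,0.0],[0,0,0,0.004,-0.0004,0,-0.04],[0,0,0,0,0,0,-0.08]],
])

```text
time_s: 10.95
ee_pos: [576.0, 159.7, 122.5]
ee_rot: [-179.9, 0.0, 84.8]
force: [-4.2, 0.1, 2.2]
gripper_width: 49.2
gripper_force: 2.4
```

>>> send_rows([
  [[0,0,0,-0.005,0.0005,0,-0.2],[0,0,0,-0.01,0.001,0,-0.5],[0,0,0,0,0,0,-0.8],[0,0,0,0,0,0,-1],[0,0,0,0,0,0,-1],[0,0,0,0,0,0.05,-1],[0,0,0,0,0,0.15,-1],[0,0,0,0,0,0.2,-1],[0,0,0,-0.2,0,0.1,-1],[0,0,0,-0.22,0,0,-1],[0,0,0,-0.22,0,0,-1],[0,0,0,-0.1,0,0,-1]],
])

```text
time_s: 12.15
ee_pos: [422.6, 159.6, 223.6]
ee_rot: [-180.0, -0.0, 84.9]
force: [0.6, 0.3, 0.5]
gripper_width: 91.1
gripper_force: 0.0
```

```bash
python3 - <<'E'
from h import *
np.set_printoptions(precision=2,suppress=True)
p,d=optics.grab_frame("scene"); cv2.imwrite("pics/s4.png",cv2.resize(p[80:220,200:400,::-1],None,fx=4,fy=4,interpolation=cv2.INTER_CUBIC))
cam="scene"
for cam in ("scene","top"):
    p,d=optics.grab_frame(cam)
    c=optics.camera_info(cam);K=np.array(c["camera_matrix"]);R=np.array(c["R"]);t=np.array(c["t"]).ravel()
    v,u=np.mgrid[:480,:640]; P=((np.stack([u,v,np.ones_like(u)],-1)@np.linalg.inv(K).T)*d[...,None]-t)@R
    a=np.radians(-5.2); o=[]
    for x0,x1 in((540,570),(580,612)):
        m=(P[...,0]>x0)&(P[...,0]<x1)&(P[...,1]>120)&(P[...,1]<200)&(P[...,2]>132)&(P[...,2]<142)
        q=P[m]; print(cam,len(q)); 
        if len(q): o.append(np.median(q[:,0]*np.cos(a)+q[:,1]*np.sin(a))); print(q.mean(0),o[-1])
    if len(o)==2: print("gap (42.9 before = ring out)",o[1]-o[0])
E
```

```text
scene 26
[552.88 159.7  134.17] 536.0938136810057
scene 24
[595.39 155.28 134.17] 578.95710088242
gap (42.9 before = ring out) 42.86328720141432
top 55
[553.56 163.93 134.54] 536.1132983769058
top 57
[596.34 158.63 134.22] 579.4111792194469
gap (42.9 before = ring out) 43.297880842541076
```

View pics/s4.png

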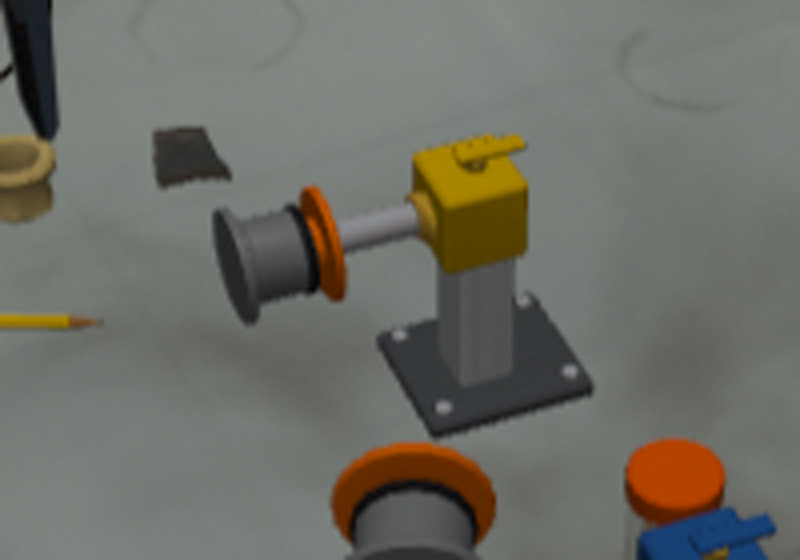

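The stop end sits on the yellow tube with its ring at crop (325,245). The ring is fully out: the plate-to-ring gap measures 43 mm, as it did at the start. The gripper is clear, so I'm handing the job in.

```bash
python3 -c "
from workcell import env; print(env.job_done())"
```

```text
the job is handed in; nothing more can be done
None
```

The stop end is fully home on the yellow tube with its ring sprung back out; the highest push I read on the outlet was about 8 N, nothing else was moved, and I handed the job in at about 12 s.

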